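# Push a sharp beam offcut through the scrap bin's self-closing flap

## Task

Clear the short I-beam offcut from the sill into the scrap bin without picking it up, because its cut edges are sharp: push the bin's self-closing flap open with one finger, and while that finger keeps it open push the offcut through with the other finger so that it drops into the bin. Then draw back so that the flap closes. Do not lift the offcut or shove the flap open with it, and leave the long tube, the can and the hammer where they are.

Things in the scene. Friction and masses are not known exactly. Their poses are not given: they have to be found in the camera images.
- scrap_bin: Blue-painted steel scrap bin fixed on the bench, 350 mm (x) by 200 mm (y), open from above. Origin on the bench under the closed flap's plane, midway across; x points level into the bin, y left, z up. Front part: flat loading sill, 120 mm above the bench, x = -150 mm to its edge at x = 0. Behind it the pit. At the flap's free end a stop block, x = 0 to 12, y = -94 to -80 mm, 50 mm above the sill.
- sill_edge (a point): Point on the sill's edge before the outer half of the flap: x = 0, y = -22, z = 120 mm in the bin's frame, axes as the bin's. The offcut passes best here, centred within 15 mm of this line (free from y = -80 mm, the stop block, up to the opened flap). The sill is flat and bare, without rails (y = -100 to 100 mm): left of the offcut a finger can come along it to the flap near its hinge.
- pit (a point): Centre of the pit's floor, 6 mm above the bench, bin x = 97 mm, y = 0; axes as the bin's. The pit is open above, x = 0 to 194 mm, y = -94 to 94 mm in the bin's frame, with 6 mm walls up to 160 mm above the bench on its left, right and far side; two thin scraps lie fixed on the floor.
- flap (a joint): Self-closing aluminium flap, 4 mm thick, 158 mm long, 45 mm high (124 to 169 mm above the bench), upright along the sill's edge, on a vertical hinge at its left end. 0 rad = closed; grows as its right end swings into the bin, to 1.6. Spring 0.06 N m closed plus 0.1 N m per rad: 2 to 3 N at 30 mm from the hinge opens it; it then follows the finger shut.
- flap_hinge (a point): Lower end of the flap's hinge axis: x = 0, y = 88 mm, 124 mm above the bench in the bin's frame; post of 15 mm diameter, top 172 mm above the bench; fixed, axes as the bin's.
- flap_free_edge (a point): Middle of the flap's free (right) end, 162 mm from the hinge axis; moves with the flap.
- offcut: Short slice of steel I-beam lying on the sill before the outer half of the flap, an H seen from above: 60 mm (x) by 60 mm (y) by 26 mm high, 4 mm walls, 0.1 to 0.2 kg. Two flanges along x joined by a web across the middle; the pocket facing away from the flap (52 mm wide, 28 mm deep) takes a finger to push the web. Within 0.25 rad of square to the flap. Origin at the centre of its underside, z up.
- long_tube: Bystander: square steel tube 160 mm long (its y), 30 by 30 mm, lying on the bench to the left of the bin. Origin at the centre of its underside.
- can: Bystander: plain steel can, 66 mm diameter, 110 mm high, standing on the bench to the left of the bin. Origin at the centre of its underside.
- hammer: Bystander: hammer lying on the bench to the right of the bin, handle along its x. Origin on its underside.

How it is judged:
On the way, in this order (a step that is already met when the one before it is completed fails the run):
1. a finger has pushed the flap open by more than 0.35 rad while the offcut still lies on the sill (value of joint flap above 0.35 rad and contact force between the fingers and flap above 0.2 N and x of offcut in the frame of scrap_bin below 0 m and z of offcut in the frame of scrap_bin above 0.11 m).
2. the offcut drops through into the bin while a finger holds the flap open (x of offcut in the frame of scrap_bin above -0.015 m and z of offcut in the frame of scrap_bin below 0.105 m and value of joint flap above 0.5 rad and contact force between the fingers and flap above 0.2 N).
At the end, for the whole second after the job is handed in: The offcut lies at rest in the bin's pit (origin less than 90 mm above the bench, within the walls), the flap has closed to within 0.08 rad, and the long tube, can and hammer are within 30 mm of where they were (x of offcut in the frame of scrap_bin between -0.015 and 0.195 m and y of offcut in the frame of scrap_bin between -0.095 and 0.095 m and z of offcut in the frame of scrap_bin below 0.09 m and value of joint flap below 0.08 rad and linear speed of offcut below 0.03 m/s and distance of each of long_tube, can, hammer from where it was at the start of the episode below 0.03 m); the robot touches nothing.
It fails at once if the offcut is lifted off the sill (more than 25 mm) (height (world z) of offcut above 0.145 m).
It fails at once if the offcut pushes or props the flap open with no finger on the flap (contact force between offcut and flap above 1 N and contact force between the fingers and flap below 0.05 N and value of joint flap above 0.12 rad).
It fails at once if a bystander is disturbed by more than 30 mm (distance of any of long_tube, can, hammer from where it was at the start of the episode above 0.03 m).
It also fails if it takes over 38 s, if anything falls off the work surface, if the arm or the gripper's body presses on something with over 40 N, if the wrist force passes 120 N, or if a joint passes its speed limit or range.

## Robot

A 7-joint arm with a two-finger parallel gripper is mounted at the origin on the work surface. World frame = base frame: x ahead of the robot, y to its left, z up, the work surface at z = 0. Lengths are in m, angles in rad, forces in N, time in s.
With the tool pointing down it reaches from about 0.425 to 0.925 m from the base axis. Payload 6.8 kg.
Tool frame: the origin (TCP) lies midway between the tips of the shut fingers; the grasp point (between the pads) lies 19 mm behind it (bot.pinch_z is the distance from the TCP to the grasp point, in m); x points along the fingers, y is the direction in which the jaws open and shut, and the axes are right-handed (so a half turn about x gives the same grasp; the last joint's range is limited). The gripper opens to 85 mm and grips with 20 to 120 N. Pads are 22 mm wide; open, the fingers measure 114 mm over their backs; the gripper's body (76 mm by 85 mm) begins 54 mm behind the grasp point. The pads swing forward as they close: fully open they stand 13 mm farther back than shut.
Start: joints at [-1.259, 0.477, 0.022, 1.555, -0.011, 1.109, -0.083], TCP at [0.275, 0.616, 0.231] pointing down, gripper open.
Joint ranges: [-2.96, 2.96], [-0.34, 2.1], [-1.41, 1.46], [0.24, 2.44], [-1.37, 4.51], [0.17, 1.92], [-2.96, 2.96]. Speed limits (rad/s): [2.39, 2.39, 3.14, 3.14, 3.14, 3.14, 3.14].

## Interface

Orientations are given as a unit quaternion [w, x, y, z].
In Python, from station import bot gives the robot as it stands. The module is installed in compiled form; this text tells all that it offers.
- The arm moves only by the tool step_arm, never from a script. Its argument "plan" is a list of rows, each a list of 6 numbers: the shift along the tool's x, y, z in units of 40 mm (1.0 is 40 mm), then the turn, a rotation vector about the tool's x, y, z in units of 360 degrees (1.0 is 360 degrees). In form: [[dx, dy, dz, ax, ay, az], ...]. A call has 1 to 8 rows; each row shifts and turns the commanded pose from where the row before left it, along the tool's axes as they then stand; what a row does not reach is not made up. A row lasts 1/8 s, in which the tool goes at most 62.5 mm and 10.7 degrees, less where a joint would pass 70% of its speed; a pose out of reach is approached as far as the arm can. A call with a number of a shift or a turn outside -1 to 1 is refused whole. A call with a gripper value outside its range is refused whole. "fingers" is the closure, from -1 (fully open) to 1 (shut), set as the call begins (left out, the last holds). The fingers move at their own pace and stop on an object; "force" is the grip in N (left out, the last holds). Time passes only in rows, so rows that do not move let the fingers close. It gives the time, the measured TCP pose, the force and the opening at its end, in the units of the state.
- bot.get_obs(): the state, without advancing time (a new reading comes with each control period).
- bot.read_camera(name): name is "side" or "top" or "wrist"; returns (picture, depth): 384x512x3 uint8, red, green, blue; 384x512 float32, m along the optical axis (not along the pixel's ray), 0 where there is no reading.
- bot.camera_model(name): a dict with "mtx" (3x3 intrinsics, pixels), "origin" and "rotation" of the camera in the world; the wrist camera has in their place "T_tool_cam" (4x4, takes a point from camera to tool coordinates, whose origin is the TCP and whose axes are the tool frame's). Camera axes: x right, y up, looking along -z (the intrinsics and any distortion apply to the point x, -y, -z); pixel columns grow to the right and rows downward; lengths in m; the calibration is good to about 2 mm. The wrist camera is an equidistant fisheye: a pixel r from the principal point sees the ray r / f radians off the axis. A picture is of the moment at which its call begins: read the wrist's pose just before it. camera_model takes no time and is no camera call.
- bot.hand_in(): hands the job in, once; it reports no verdict.
The state is a dict: "t": time; "q": joint angles; "joint_vel": joint speeds; "joint_torque": joint torques, N m; "eef_pos": TCP position; "tool_rot": TCP orientation; "contact_force": force on the tool from outside, world axes, zero at the start; "torque": the same for the moment, N m; "gripper_width": opening from 0.0 (shut) to 1.0 (fully open).
Only numpy, scipy, OpenCV 4.12 (cv2) and the standard library are available. Lean on these libraries where they do the work, as an engineer would, in place of code of your own. Each camera call takes 0.05 s, during which the arm holds its last target.

## Working session

There is one attempt and no reset: what is moved stays moved. The work goes in short steps, Python scripts to look and compute and a tool call to move; the robot and the scene stay as the last step left them, time stands still between calls to the robot, and variables do not carry over. Pictures are saved under pics/ and viewed, and the job is handed in when it is done.

Besides the shell and the picture viewer there is one more tool, called by a JSON object that holds its "op" and its "data". step_arm: Moves the arm, as the interface text tells. Shifts and turns lie within -1 to 1; 1 stands for 40 mm of shift or 360 degrees of turn. Its arguments: {"type":"object","properties":{"plan":{"type":"array"},"fingers":{"type":"number"},"force":{"type":"number"}},"required":["plan"]}

```bash
mkdir -p pics
python3 - <<'E'
from station import bot
import cv2,numpy as np
print(bot.get_obs(), bot.pinch_z)
for n in ["side","top","wrist"]:
    p,d=bot.read_camera(n)
    cv2.imwrite(f"pics/{n}0.png",p[:,:,::-1]); np.save(f"{n}0.npy",d)
    print(n,bot.camera_model(n))
E
```

```text
{'t': 0.0, 'q': array([-1.25911917,  0.47780098,  0.02232458,  1.55643473, -0.01149756,
        1.10930461, -0.08307881]), 'joint_vel': array([-4.20742234e-04,  1.16977318e-03, -7.31910559e-05,  4.88250254e-04,
       -2.14085811e-03, -6.72671063e-04,  6.67428353e-05]), 'joint_torque': array([ 2.87454204e-04, -5.96457553e+01,  1.60771083e+00, -2.81198072e+01,
        1.24144630e-02,  9.13322379e-03,  1.09152538e-05]), 'eef_pos': array([0.27486724, 0.61585903, 0.2303319 ]), 'tool_rot': array([ 0.69150408,  0.14666916,  0.69168124, -0.14794364]), 'contact_force': array([-0.24023324,  0.56970214,  0.55794254]), 'torque': array([ 0.02335545,  0.01441096, -0.06006444]), 'gripper_width': 0.9998275280488462} 0.0187
side {'mtx': array([[455.41471249,   0.        , 257.34047925],
       [  0.        , 455.41471249, 186.01544213],
       [  0.        ,   0.        ,   1.        ]]), 'origin': array([ 0.35905554, -0.72429968,  0.65227498]), 'rotation': array([ 0.8727429 ,  0.46508698, -0.06642181, -0.13267281])}
top {'mtx': array([[359.9856565 ,   0.        , 253.85064339],
       [  0.        , 359.9856565 , 189.66880908],
       [  0.        ,   0.        ,   1.        ]]), 'origin': array([0.44763644, 0.02226673, 0.80683761]), 'rotation': array([ 0.71011428,  0.07386692, -0.04557184, -0.69871639])}
wrist {'mtx': array([[297.31863964,   0.        , 252.68622732],
       [  0.        , 297.31863964, 189.59018176],
       [  0.        ,   0.        ,   1.        ]]), 'T_tool_cam': array([[ 3.51916777e-04,  2.77853476e-01, -9.60623403e-01,
        -1.42745457e-01],
       [ 9.99999938e-01, -1.20477557e-04,  3.31494783e-04,
         1.06734361e-03],
       [-2.36265828e-05, -9.60623460e-01, -2.77853501e-01,
        -7.12082399e-02],
       [ 0.00000000e+00,  0.00000000e+00,  0.00000000e+00,
         1.00000000e+00]])}
```

View pics/top0.png

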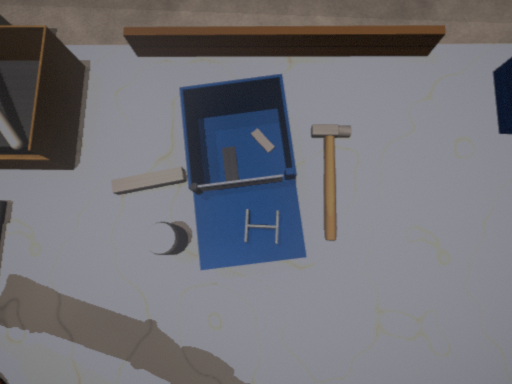

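View pics/side0.png

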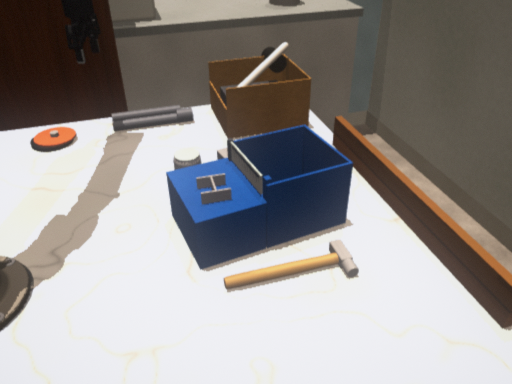

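View pics/wrist0.png

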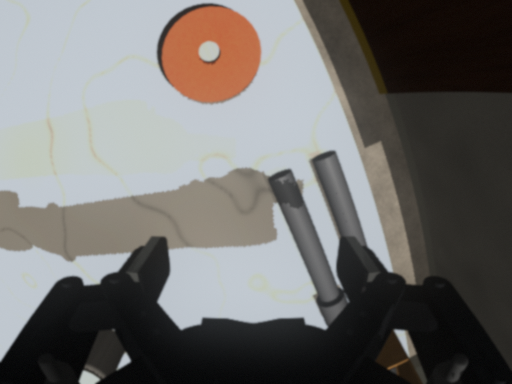

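The top view shows the bin with its sill toward the robot. The hinge post is at about (195,187), the stop block at (290,174), the offcut at (262,226), the tube at (148,180), the can at (165,238) and the hammer at (330,180). The side view shows the same layout. Next I'll measure from the point clouds.

```bash
cat > h.py <<'E'
import numpy as np,cv2
from scipy.spatial.transform import Rotation as R
def rot(q): return R.from_quat([q[1],q[2],q[3],q[0]]).as_matrix()
def cloud(d,m):
    K=np.array(m['mtx']); v,u=np.mgrid[0:d.shape[0],0:d.shape[1]]
    c=np.stack([(u-K[0,2])/K[0,0]*d,-(v-K[1,2])/K[1,1]*d,-d],-1)
    return c@rot(m['rotation']).T+m['origin']
E
python3 - <<'E'
from h import *
from station import bot
for n in ["top","side"]:
    d=np.load(n+"0.npy"); P=cloud(d,bot.camera_model(n)); P[d==0]=np.nan
    im=cv2.imread(f"pics/{n}0.png")
    np.save(n+"P.npy",P)
    blue=(im[...,0]>90)&(im[...,2]<60)
    # sill
    s=blue&(abs(P[...,2]-.12)<.012)&(d>0)
    n_,lab,st,ce=cv2.connectedComponentsWithStats(s.astype(np.uint8))
    k=1+np.argmax(st[1:,4]); q=P[lab==k]
    r=cv2.minAreaRect(q[:,:2].astype(np.float32))
    print(n,"sill",np.median(q[:,2]),r,cv2.boxPoints(r).tolist(),st[k])
    bn=(d>0)&(abs(P[...,2])<.03); print("bench z",np.median(P[...,2][bn]))
    lo=np.array(r[0])
    o=(d>0)&(P[...,2]>.133)&(P[...,2]<.156)&(abs(P[...,0]-lo[0])<.06)&(abs(P[...,1]-lo[1])<.07)
    q=P[o]; print("off",len(q),np.median(q[:,2])); 
    ro=cv2.minAreaRect(q[:,:2].astype(np.float32)); print(ro,cv2.boxPoints(ro).tolist())
    f=(d>0)&(P[...,2]>.16)&(P[...,2]<.185)&(abs(P[...,0]-lo[0])<.2)&(abs(P[...,1]-lo[1])<.12)
    q=P[f]; print("flap",len(q),np.median(q[:,2])); ro=cv2.minAreaRect(q[:,:2].astype(np.float32)); print(cv2.boxPoints(ro).tolist())
P=np.load("topP.npy")
im=cv2.imread("pics/top0.png")
cv2.imwrite("pics/crop.png",cv2.resize(im[60:280,100:360],None,fx=3,fy=2.7,interpolation=cv2.INTER_CUBIC)[:600,:800])
for uv in [(195,187),(290,174),(249,211),(278,211),(247,241),(277,242),(203,269),(305,256),(181,87),(282,76),(165,238),(148,180)]:
    print(uv,P[uv[1],uv[0]].round(4))
E
```

```text
top sill 0.12129338419094232 ((0.5001020431518555, 0.06043273210525513), (0.1486656367778778, 0.19677160680294037), 8.328330993652344) [[0.4123023748397827, 0.14701420068740845], [0.4408038854598999, -0.04768228903412819], [0.5879017114639282, -0.026148736476898193], [0.559400200843811, 0.16854774951934814]] [ 194  179  111   90 7498]
bench z 0.0014572110358419543
off 233 0.14712449319662657
((0.4938613474369049, 0.03548919036984444), (0.059939585626125336, 0.05998075008392334), 87.90188598632812) [[0.46279385685920715, 0.006637461483478546], [0.5227344036102295, 0.004441514611244202], [0.5249288082122803, 0.06434091925621033], [0.4649882912635803, 0.06653686612844467]]
flap 727 0.16556856620578486
[[0.5518579483032227, 0.16894766688346863], [0.5859858989715576, -0.030662372708320618], [0.6998664140701294, -0.01119185984134674], [0.6657384634017944, 0.1884181797504425]]
side sill 0.11951977498804967 ((0.4998692572116852, 0.05465563386678696), (0.15286216139793396, 0.19600613415241241), 9.165033340454102) [[0.40880411863327026, 0.13923370838165283], [0.4400237500667572, -0.05427013337
[... 381 characters left out ...]
 [0.5249637961387634, 0.06265183538198471], [0.4651239514350891, 0.06461656093597412]]
flap 317 0.16640941019690986
[[0.5415992140769958, 0.16037176549434662], [0.5902153849601746, -0.0392216257750988], [0.69964200258255, -0.012567922472953796], [0.6510258316993713, 0.18702547252178192]]
(195, 187) [0.559  0.1547 0.1742]
(290, 174) [ 0.5862 -0.0159  0.1676]
(249, 211) [0.5229 0.0594 0.1223]
(278, 211) [0.5241 0.004  0.1188]
(247, 241) [0.466 0.062 0.121]
(277, 242) [0.4653 0.0054 0.1186]
(203, 269) [0.4126 0.1433 0.1214]
(305, 256) [ 0.4403 -0.047   0.1208]
(181, 87) [0.7565 0.1937 0.1621]
(282, 76) [ 0.8621 -0.0061  0.0009]
(165, 238) [0.4691 0.2214 0.1123]
(148, 180) [0.5987 0.2908 0.0308]
```

View pics/crop.png

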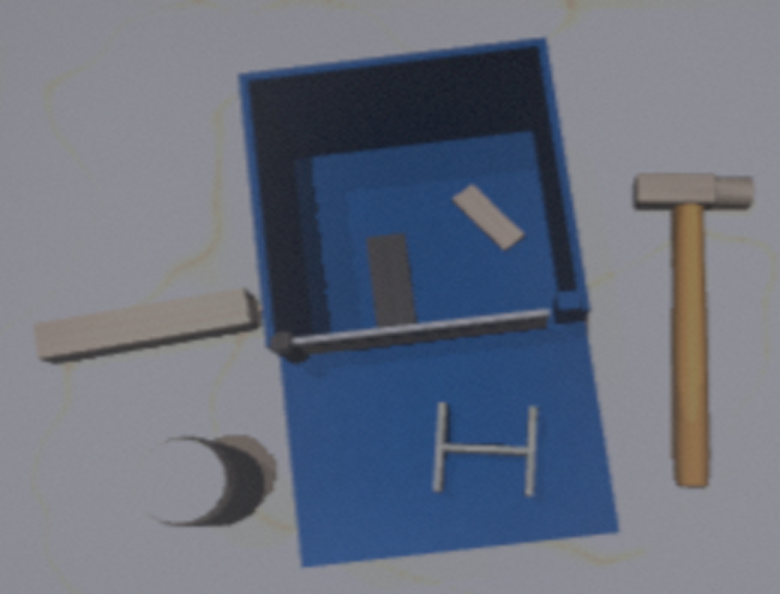

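```bash
cat >> h.py <<'E'
A=np.radians(8.6); O=np.array([0.5747,0.0695])
def b2w(p): c,s=np.cos(A),np.sin(A); return O+np.array([[c,-s],[s,c]])@np.array(p)
def w2b(p): c,s=np.cos(A),np.sin(A); return np.array([[c,s],[-s,c]])@(np.array(p)[:2]-O)
E
python3 - <<'E'
from h import *
from station import bot
o=bot.get_obs(); M=rot(o['tool_rot']); print(M.round(3)); print("ty angle",np.degrees(np.arctan2(M[1,1],M[0,1])))
# refine bin from outer wall tops in top & side
for n in ["top","side"]:
    P=np.load(n+"P.npy"); im=cv2.imread(f"pics/{n}0.png")
    m=np.isfinite(P[...,2])&(abs(P[...,2]-.160)<.008)&(P[...,0]>.6)&(P[...,0]<.85)&(abs(P[...,1]-.09)<.13)
    r=cv2.minAreaRect(P[m][:,:2].astype(np.float32)); bx=cv2.boxPoints(r)
    print(n,m.sum(),r); print([w2b(b).round(4).tolist() for b in bx])
    m=np.isfinite(P[...,2])&(P[...,2]>.155)&(P[...,2]<.18)
    Q=np.array([w2b(p) for p in P[m]]); k=(abs(Q[:,0])<.02)&(abs(Q[:,1])<.075)
    c=np.polyfit(Q[k,1],Q[k,0],1); print("flap line bin x=a y+b",c)
print("off bin",w2b([.494,.0335]))
E
```

```text
[[-0.     0.408  0.913]
 [-0.001  0.913 -0.408]
 [-1.    -0.001  0.   ]]
ty angle 65.94734851473478
top 1159 ((0.6796437501907349, 0.08681988716125488), (0.1872972846031189, 0.20035290718078613), 8.030387878417969)
[[0.0137, 0.1025], [0.0117, -0.0978], [0.199, -0.0997], [0.201, 0.1007]]
flap line bin x=a y+b [ 0.00975903 -0.00183144]
side 869 ((0.6802982091903687, 0.08526524901390076), (0.18805041909217834, 0.2068047821521759), 7.815163612365723)
[[0.0142, 0.1045], [0.0113, -0.1023], [0.1994, -0.1049], [0.2022, 0.1019]]
flap line bin x=a y+b [ 0.0048017  -0.00244168]
off bin [-0.08517591 -0.02352773]
```

{"op": "step_arm", "data": {"plan": [[0, -0.6, 0.6, 0, 0, 0], [0, -0.9, 0.95, 0, 0, 0], [0, -0.9, 0.95, 0, 0, 0], [0, -0.9, 0.95, 0, 0, 0], [0, -0.9, 0.95, 0, 0, 0], [0, -0.9, 0.95, 0, 0, 0], [0, -0.9, 0.95, 0, 0, 0], [0, -0.9, 0.95, 0, 0, 0]], "fingers": -1}}

```text
t: 1.15
eef_pos: [0.4278, 0.2445, 0.2313]
tool_rot: [0.692, 0.147, 0.692, -0.147]
contact_force: [1.3, 0.7, 0.3]
gripper_width: 0.998
```

{"op": "step_arm", "data": {"plan": [[0, -0.9, 0.95, 0, 0, 0], [0, -0.9, 0.95, 0, 0, 0], [0, -0.8, 0.9, 0, 0, 0], [0, -0.45, 0.5, 0, 0, 0], [0, 0, 0, 0, 0, 0]]}}

```text
t: 1.78
eef_pos: [0.4987, 0.0786, 0.2312]
tool_rot: [0.691, 0.149, 0.691, -0.149]
contact_force: [0.4, 0.2, 0.3]
gripper_width: 0.998
```

Now at the pre-descent pose. I'll check where the fingers are relative to the pocket with all cameras.

```bash
cat > look.py <<'E'
import sys
from h import *
from station import bot
t=sys.argv[1]
print(bot.get_obs()['eef_pos'],bot.get_obs()['t'])
ims=[]
for n in sys.argv[2:]:
    p,d=bot.read_camera(n)
    cv2.imwrite(f"pics/{n}{t}.png",p[:,:,::-1]); np.save(f"{n}{t}.npy",d)
E
sed -i 's/A=np.radians(8.6)/A=np.radians(8.2)/' h.py
python3 look.py 1 top side wrist
python3 - <<'E'
from h import *
from station import bot
d=np.load("side1.npy"); P=cloud(d,bot.camera_model("side"))
a=np.array([.4987,.0786,.2312]); y=np.array([.408,.913,0]); z=np.array([.913,-.408,0])
m=(d>0)&(P[...,2]>.19)&(P[...,2]<.3); Q=P[m]-a
T=np.stack([-Q[:,2],Q@y,Q@z],1); T=T[(abs(T[:,1])<.075)&(abs(T[:,2])<.05)]
for s in (-1,1):
    q=T[T[:,1]*s>0.03]; print(s,len(q),"min tip tool x",np.percentile(q[:,0],[95,99,100]),"y",np.percentile(q[q[:,0]>-.03][:,1],[1,50,99]) if len(q) else 0, np.percentile(q[q[:,0]>-.03][:,2],[1,99]))
E
```

```text
[0.49869917 0.0785661  0.23120172] 1.775
-1 322 min tip tool x [-0.01683936 -0.0139869  -0.01249873] y [-0.05805459 -0.05112313 -0.04507283] [-0.01212372  0.01025278]
1 182 min tip tool x [-0.01539632 -0.01400973 -0.01327235] y [0.03897717 0.04288855 0.04587538] [-0.00945006  0.010112  ]
```

View pics/wrist1.png

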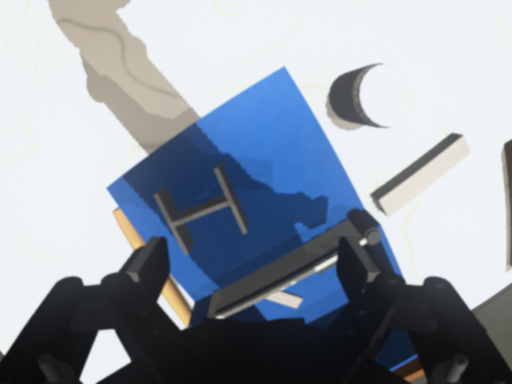

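View pics/side1.png

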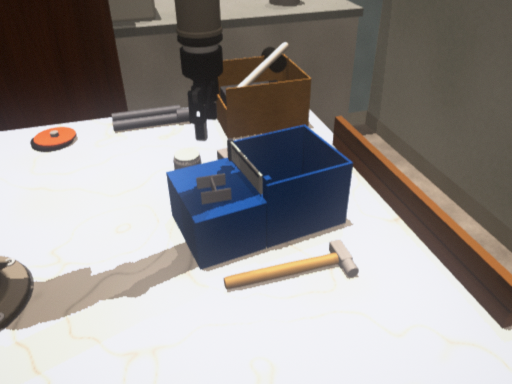

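The side view shows the gripper above the sill. In the wrist view the offcut is at about (200,208), with its pocket opening toward the upper left of (205,195), and the flap runs from (215,300) to (365,225). I'll cross-check the offcut in tool coordinates from this second viewpoint.

Run:
```python
from h import *
from station import bot
m=bot.camera_model("wrist"); d=np.load("wrist1.npy"); K=m['mtx']; T=np.array(m['T_tool_cam'])
v,u=np.mgrid[0:384,0:512]; x=(u-K[0,2]);y=(v-K[1,2]); r=np.hypot(x,y)+1e-9; th=r/K[0,0]
g=np.tan(th)/r*d
c=np.stack([x*g,-y*g,-d],-1); Pt=c@T[:3,:3].T+T[:3,3]
o=bot.get_obs(); W=Pt@rot(o['tool_rot']).T+o['eef_pos']
ok=(d>0)&(th<1.3)
for uv in [(205,218),(216,168),(243,232),(160,193),(185,250)]: print(uv,W[uv[1],uv[0]].round(4),Pt[uv[1],uv[0]].round(4))
s=ok&(abs(W[...,2]-.146)<.007)&(W[...,0]>.42)&(W[...,0]<.545)&(abs(W[...,1]-.035)<.06)
q=W[s]; rr=cv2.minAreaRect(q[:,:2].astype(np.float32)); bx=cv2.boxPoints(rr)
print(s.sum(),np.median(q[:,2]),rr,"bin",w2b(rr[0]), bx.tolist())
f=ok&(abs(W[...,2]-.166)<.006)
Q=np.array([w2b(p) for p in W[f]]);k=(abs(Q[:,0])<.02)&(abs(Q[:,1])<.07);print("flap",np.polyfit(Q[k,1],Q[k,0],1))
M=rot(o['tool_rot'])
for s_,nm in ((-1,"push"),(1,"flap")):
    print(nm,w2b((o['eef_pos']+M[:,1]*s_*.05)))
```

```text
(205, 218) [0.5071 0.0308 0.1201] [ 0.111  -0.0431  0.0295]
(216, 168) [0.4653 0.0661 0.1463] [ 0.0848 -0.0278 -0.0231]
(243, 232) [0.5235 0.0629 0.1467] [ 0.0844 -0.0071  0.0314]
(160, 193) [0.4657 0.0112 0.1395] [ 0.0915 -0.0779 -0.0004]
(185, 250) [0.5193 0.0089 0.1465] [ 0.0845 -0.0582  0.0495]
1340 0.14572849231503798 ((0.49412256479263306, 0.036389872431755066), (0.060549795627593994, 0.06065623462200165), 88.38521575927734) bin [-0.08447609 -0.02127894] [[0.4629533588886261, 0.006981631740927696], [0.5235854983329773, 0.005272364243865013], [0.5252918004989624, 0.06579811125993729], [0.4646596312522888, 0.06750737875699997]]
flap [ 0.00161033 -0.00161729]
push [-0.10099571 -0.01885258]
flap [-0.04775084  0.06579365]
```

{"op": "step_arm", "data": {"plan": [[0, -0.14, -0.03, 0, 0, 0], [0.3, 0, 0, 0, 0, 0], [0.6, 0, 0, 0, 0, 0], [0.6, 0, 0, 0, 0, 0], [0.6, 0, 0, 0, 0, 0], [0.4, 0, 0, 0, 0, 0], [0, 0, 0, 0, 0, 0]]}}

```text
t: 2.8
eef_pos: [0.4939, 0.0763, 0.1301]
tool_rot: [0.691, 0.147, 0.692, -0.148]
contact_force: [-0.2, -0.0, 0.1]
gripper_width: 1.008
```

```bash
python3 look.py 2 wrist side; python3 -c "
from station import bot;print(bot.get_obs()['contact_force'])"
```

```text
[0.49390546 0.07627171 0.1300844 ] 2.8
[-0.04337383  0.0486905   0.64523004]
```

View pics/wrist2.png

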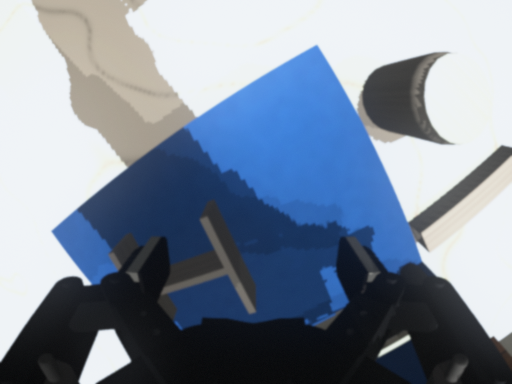

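View pics/side2.png

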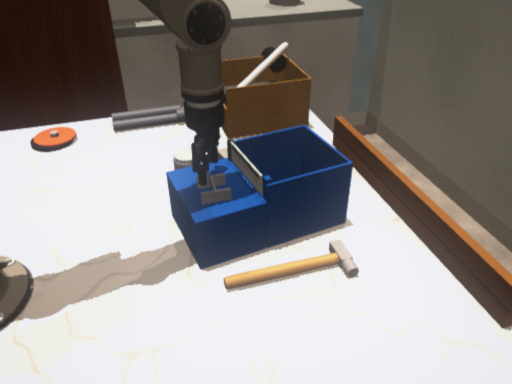

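{"op": "step_arm", "data": {"plan": [[0.15, -0.02, 0.07, 0, 0, 0], [0.15, 0, 0, 0, 0, 0], [0, 0, 0, 0, 0, 0]]}}

```text
t: 3.28
eef_pos: [0.4968, 0.0744, 0.1189]
tool_rot: [0.691, 0.147, 0.692, -0.147]
contact_force: [-0.4, 0.5, 0.9]
gripper_width: 0.996
```

```bash
cat > fing.py <<'E'
from h import *
from station import bot
o=bot.get_obs(); M=rot(o['tool_rot'])
for s,n in ((-1,"push"),(1,"flapF")): print(n,(1000*w2b(o['eef_pos']+M[:,1]*s*.05)).round(1))
print(o['eef_pos'],o['contact_force'],o['t'])
b=np.array([np.cos(A),np.sin(A),0]);print("+10mm bin x in tool units",(M.T@b*.25).round(3)," +10mm bin y",(M.T@np.array([-np.sin(A),np.cos(A),0])*.25).round(3))
E
python3 fing.py
```

```text
push [-103.1  -26.3]
flapF [-49.7  58.2]
[0.49678643 0.07437036 0.11891995] [-0.4036766   0.46066512  0.85992085] 3.275
+10mm bin x in tool units [-0.     0.133  0.211]  +10mm bin y [-0.     0.211 -0.133]
```

```bash
cat h.py | tail -4
python3 - <<'E'
from h import *
from station import bot
print(A, O)
for i in range(3):
    o=bot.get_obs(); print(o['t'],o['eef_pos'],o['tool_rot'], w2b(o['eef_pos']))
    bot.read_camera("wrist")
o=bot.get_obs(); print(o['t'],o['eef_pos'],o['tool_rot'])
E
python3 fing.py; python3 look.py 3 wrist top
```

```text
return c@rot(m['rotation']).T+m['origin']
A=np.radians(8.2); O=np.array([0.5747,0.0695])
def b2w(p): c,s=np.cos(A),np.sin(A); return O+np.array([[c,-s],[s,c]])@np.array(p)
def w2b(p): c,s=np.cos(A),np.sin(A); return np.array([[c,s],[-s,c]])@(np.array(p)[:2]-O)
0.143116998663535 [0.5747 0.0695]
3.275 [0.49678643 0.07437036 0.11891995] [ 0.69132429  0.14726477  0.69182991 -0.14749642] [-0.07642235  0.01593329]
3.325 [0.49695849 0.0744154  0.11913781] [ 0.69144899  0.1473203   0.69170686 -0.14743354] [-0.07624562  0.01595333]
3.375 [0.49708356 0.07443749 0.11929517] [ 0.69154977  0.14735481  0.69161213 -0.14737075] [-0.07611868  0.01595736]
3.425 [0.49714523 0.07452872 0.11936626] [ 0.6916125   0.14735094  0.6915678  -0.14728823]
push [-102.7  -26.2]
flapF [-49.4  58.3]
[0.49714523 0.07452872 0.11936626] [-0.27658507 -0.52504103  0.3148287 ] 3.425
+10mm bin x in tool units [0.    0.133 0.211]  +10mm bin y [ 0.     0.211 -0.133]
[0.49714523 0.07452872 0.11936626] 3.425
```

View pics/wrist3.png

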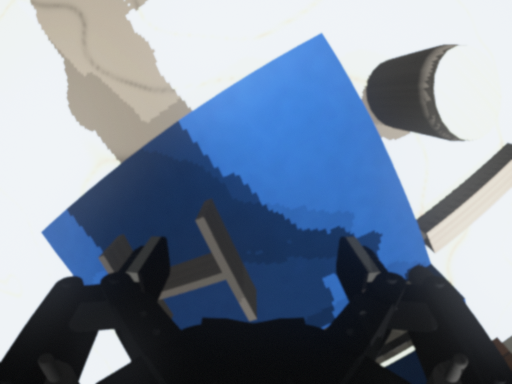

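View pics/top3.png

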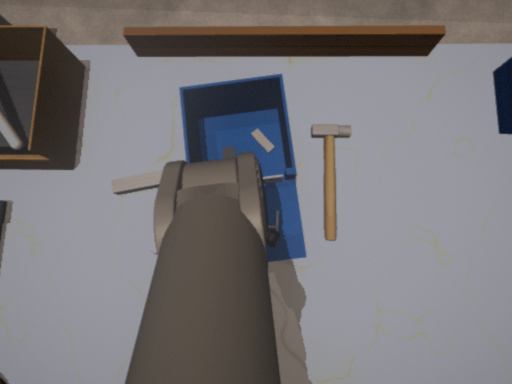

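Run:
```python
from h import *
from station import bot
m=bot.camera_model("wrist"); d=np.load("wrist3.npy"); K=m['mtx']; T=np.array(m['T_tool_cam'])
v,u=np.mgrid[0:384,0:512]; x=(u-K[0,2]);y=(v-K[1,2]); r=np.hypot(x,y)+1e-9; th=r/K[0,0]
g=np.tan(th)/r*d
Pt=np.stack([x*g,-y*g,-d],-1)@T[:3,:3].T+T[:3,3]
o=bot.get_obs(); W=Pt@rot(o['tool_rot']).T+o['eef_pos']
B=(W[...,:2]-O)@np.array([[np.cos(A),-np.sin(A)],[np.sin(A),np.cos(A)]])
for uv in [(118,240),(112,255),(123,250),(207,205),(215,222),(200,268),(180,285),(165,240),(148,250),(165,270),(135,265),(350,245),(340,240)]:
    print(uv,(1000*B[uv[1],uv[0]]).round(1),W[uv[1],uv[0],2].round(4),(1000*Pt[uv[1],uv[0]]).round(1))
```

```text
(118, 240) [-117.6  -42.8] 0.1273 [ -7.9 -71.9  -3.8]
(112, 255) [-114.7  -42.4] 0.1404 [-20.9 -70.1  -1.5]
(123, 250) [-111.8  -43. ] 0.1291 [ -9.6 -69.    1.3]
(207, 205) [-108.1   11.6] 0.1284 [ -9.  -20.9 -24.8]
(215, 222) [-100.2   11.6] 0.1336 [-14.1 -16.7 -18.2]
(200, 268) [-83.8  -9.2] 0.1343 [-14.8 -25.5   6.9]
(180, 285) [-85.2 -18.4] 0.1449 [-25.5 -34.   10.6]
(165, 240) [-106.  -14.] 0.1362 [-16.7 -41.4  -9.4]
(148, 250) [-109.3  -16.8] 0.1497 [-30.3 -45.5 -10.7]
(165, 270) [-94.6 -21.3] 0.142 [-22.5 -41.5   4.2]
(135, 265) [-110.3  -16.9] 0.1645 [-45.1 -46.2 -11.4]
(350, 245) [-61.8  60.3] 0.1463 [-26.8  45.  -11.6]
(340, 240) [-59.7  57.7] 0.1342 [-14.8  43.9  -8.4]
```

{"op": "step_arm", "data": {"plan": [[0, 0.07, -0.04, 0, 0, 0], [0, 0.11, 0.17, 0, 0, 0], [0, 0.11, 0.17, 0, 0, 0], [0, 0.11, 0.17, 0, 0, 0], [0, 0.11, 0.17, 0, 0, 0], [0, 0.11, 0.17, 0, 0, 0], [0, 0, 0, 0, 0, 0]]}}

```text
t: 4.4
eef_pos: [0.537, 0.0838, 0.1191]
tool_rot: [0.691, 0.147, 0.692, -0.147]
contact_force: [-3.1, -0.4, 0.5]
gripper_width: 1.003
```

```bash
python3 fing.py; python3 look.py 4 wrist side
```

```text
push [-61.9 -22.7]
flapF [-8.6 61.8]
[0.53700116 0.08382502 0.11905561] [-3.1309596  -0.35609405  0.5037759 ] 4.4
+10mm bin x in tool units [-0.     0.133  0.211]  +10mm bin y [-0.     0.211 -0.133]
[0.53700116 0.08382502 0.11905561] 4.4
```

View pics/wrist4.png

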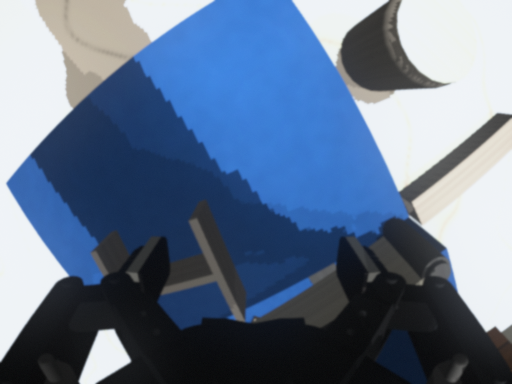

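View pics/side4.png

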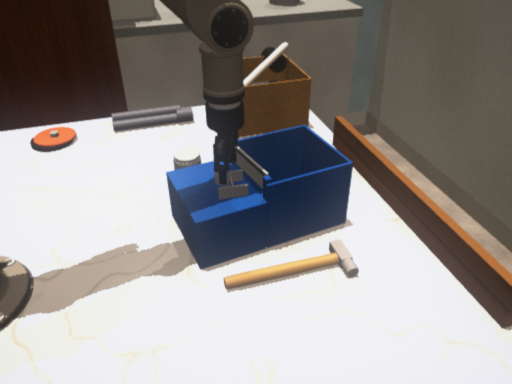

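The flap has started to open: in the wrist view a gap shows along (250–340, 300–265). The finger is in the pocket at (150,260), and the offcut's front is still on the sill. I'll keep going.

{"op": "step_arm", "data": {"plan": [[0, 0.08, 0.125, 0, 0, 0], [0, 0.08, 0.125, 0, 0, 0], [0, 0.08, 0.125, 0, 0, 0], [0, 0.08, 0.125, 0, 0, 0], [0, 0, 0, 0, 0, 0]]}}

```text
t: 5.12
eef_pos: [0.5591, 0.0871, 0.1187]
tool_rot: [0.691, 0.147, 0.692, -0.148]
contact_force: [-5.1, -1.0, -1.2]
gripper_width: 1.0
```

```bash
python3 fing.py; python3 look.py 5 wrist side
python3 - <<'E'
import cv2,numpy as np
a=cv2.imread("pics/wrist5.png");b=cv2.imread("pics/side5.png")[100:280,140:380]
cv2.imwrite("pics/c5.png",np.hstack([cv2.resize(a,(400,300)),cv2.resize(b,(400,300),interpolation=cv2.INTER_CUBIC)]))
E
```

```text
push [-39.7 -22.7]
flapF [13.7 61.9]
[0.55905692 0.08705141 0.11869057] [-5.11637843 -0.9917215  -1.16864927] 5.125
+10mm bin x in tool units [-0.001  0.133  0.211]  +10mm bin y [-0.     0.211 -0.133]
[0.55905692 0.08705141 0.11869057] 5.125
```

View pics/c5.png

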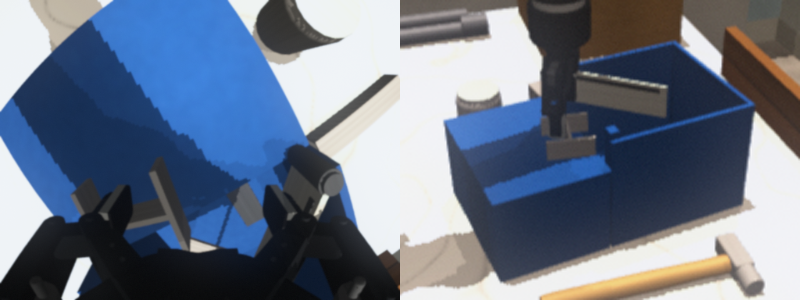

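The flap is about 0.8 rad open (side panel, plate at 570–665, 75–110), and the offcut's nose is just at the edge, clear of the flap.

{"op": "step_arm", "data": {"plan": [[0, 0.08, 0.125, 0, 0, 0], [0, 0.08, 0.125, 0, 0, 0], [0, 0.08, 0.125, 0, 0, 0], [0, 0.08, 0.125, 0, 0, 0], [0, 0, 0, 0, 0, 0]]}}

```text
t: 5.85
eef_pos: [0.5841, 0.0901, 0.1193]
tool_rot: [0.692, 0.147, 0.691, -0.148]
contact_force: [-1.5, -3.7, -0.7]
gripper_width: 1.001
```

```bash
cat > pr.sh <<'E'
python3 fing.py; python3 look.py $1 wrist side
python3 - <<'E'
import cv2,numpy as np
a=cv2.imread("pics/wrist$1.png");b=cv2.imread("pics/side$1.png")[100:280,140:380]
cv2.imwrite("pics/c$1.png",np.hstack([cv2.resize(a,(400,300)),cv2.resize(b,(400,300),interpolation=cv2.INTER_CUBIC)]))
E
E
bash pr.sh 6
```

```text
push [-14.4 -23.2]
flapF [39.  61.3]
[0.58414475 0.09010439 0.11930108] [-1.53091112 -3.69744654 -0.65759204] 5.85
+10mm bin x in tool units [0.    0.134 0.211]  +10mm bin y [-0.     0.211 -0.134]
[0.58414475 0.09010439 0.11930108] 5.85
```

View pics/c6.png

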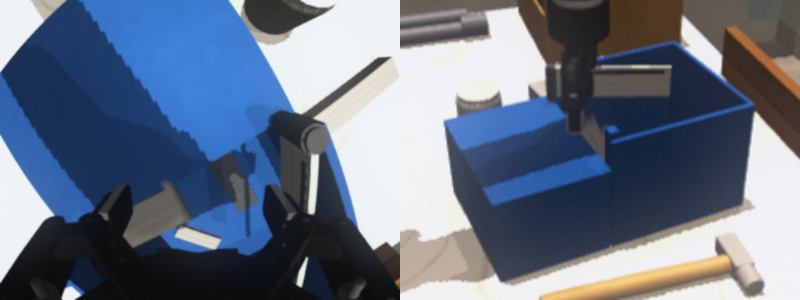

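The offcut is tipping over the edge with its nose down. I'll push it a little further and check.

{"op": "step_arm", "data": {"plan": [[0, 0.08, 0.125, 0, 0, 0], [0, 0.05, 0.08, 0, 0, 0], [0, 0, 0, 0, 0, 0]]}}

```text
t: 6.32
eef_pos: [0.5938, 0.0923, 0.1194]
tool_rot: [0.692, 0.147, 0.691, -0.147]
contact_force: [-1.2, -4.0, -0.8]
gripper_width: 0.999
```

```bash
bash pr.sh 7
```

```text
push [ -4.5 -22.4]
flapF [48.8 62.1]
[0.59379371 0.09231687 0.1193937 ] [-1.15187795 -4.01666927 -0.779166  ] 6.325
+10mm bin x in tool units [0.    0.133 0.211]  +10mm bin y [-0.     0.211 -0.133]
[0.59379371 0.09231687 0.1193937 ] 6.325
```

View pics/c7.png

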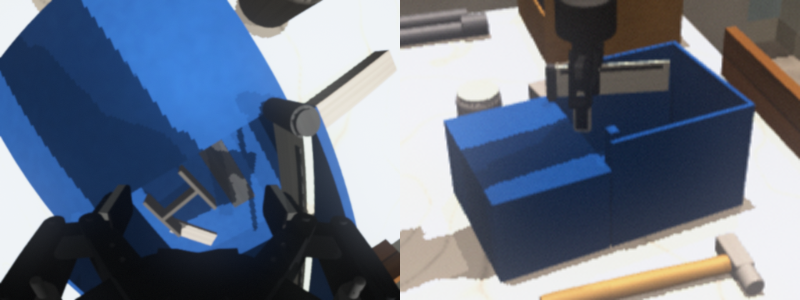

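The offcut is on the pit floor (left panel, around (180,205)), and the flap is still held open. I'll draw back smoothly so the flap follows the finger shut.

{"op": "step_arm", "data": {"plan": [[0, -0.1, -0.16, 0, 0, 0], [0, -0.15, -0.23, 0, 0, 0], [0, -0.15, -0.23, 0, 0, 0], [0, -0.13, -0.21, 0, 0, 0], [0, -0.13, -0.21, 0, 0, 0], [0, -0.13, -0.21, 0, 0, 0], [0, -0.13, -0.21, 0, 0, 0], [0, -0.13, -0.21, 0, 0, 0]]}}

```text
t: 7.42
eef_pos: [0.5149, 0.082, 0.1195]
tool_rot: [0.692, 0.147, 0.691, -0.147]
contact_force: [-0.5, 0.8, 0.1]
gripper_width: 0.998
```

{"op": "step_arm", "data": {"plan": [[0, -0.13, -0.21, 0, 0, 0], [0, -0.13, -0.21, 0, 0, 0], [-0.4, 0, 0, 0, 0, 0], [-0.8, 0, 0, 0, 0, 0], [-0.8, 0, 0, 0, 0, 0], [-0.8, 0, 0, 0, 0, 0], [0, 0.5, -0.6, 0, 0, 0], [0, 0.9, -0.9, 0, 0, 0]]}}

```text
t: 8.43
eef_pos: [0.4648, 0.1537, 0.2333]
tool_rot: [0.692, 0.149, 0.69, -0.148]
contact_force: [0.7, 0.0, -0.4]
gripper_width: 1.004
```

{"op": "step_arm", "data": {"plan": [[0, 0.9, -0.9, 0, 0, 0], [0, 0.9, -0.9, 0, 0, 0], [0, 0.9, -0.9, 0, 0, 0], [0, 0.9, -0.9, 0, 0, 0], [0, 0.5, -0.5, 0, 0, 0], [0, 0, 0, 0, 0, 0], [0, 0, 0, 0, 0, 0], [0, 0, 0, 0, 0, 0]]}}

```text
t: 9.43
eef_pos: [0.3817, 0.3696, 0.2317]
tool_rot: [0.692, 0.148, 0.691, -0.148]
contact_force: [0.1, -0.1, -0.5]
gripper_width: 1.004
```

```bash
python3 look.py 8 top side
python3 - <<'E'
from h import *
from station import bot
o=bot.get_obs();print(o['eef_pos'],o['contact_force'],o['t'])
a=cv2.imread("pics/top8.png")[60:280,100:380];b=cv2.imread("pics/side8.png")[100:300,130:380]
cv2.imwrite("pics/c8.png",np.hstack([cv2.resize(a,(400,314)),cv2.resize(b,(400,314))]))
for n in ["top","side"]:
    P=cloud(np.load(n+"8.npy"),bot.camera_model(n)); P0=np.load(n+"P.npy")
    for X,l in((P0,"before"),(P,"after")):
        q=X[np.nan_to_num(X[...,2],nan=-9)>.155]; q=q[q[:,2]<.18]
        Q=np.array([w2b(p) for p in q]);k=(abs(Q[:,0])<.02)&(abs(Q[:,1])<.075);print(n,l,k.sum(),"flap slope",np.polyfit(Q[k,1],Q[k,0],1))
E
```

```text
[0.38169445 0.36957267 0.23167924] 9.425
[0.3814487  0.36983345 0.23154102] [-0.34350469 -0.11234588  0.50247438] 9.525
top before 308 flap slope [ 0.00278604 -0.00183137]
top after 305 flap slope [ 0.00222272 -0.00179981]
side before 231 flap slope [-0.00217224 -0.0024416 ]
side after 231 flap slope [ 0.00026612 -0.00242252]
```

View pics/c8.png

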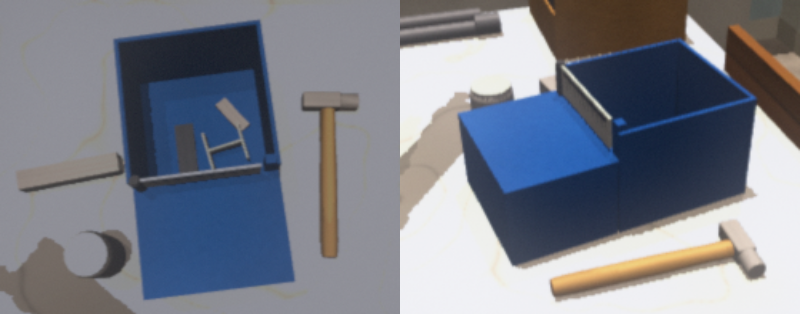

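The top view (left panel) shows the offcut in the pit at about (225,150) and the flap closed. The sill is empty and the bystanders haven't moved.

```bash
python3 -c "
from station import bot; print(bot.hand_in())"
```

```text
the job is handed in; nothing more can be done
None
```

The offcut is in the scrap bin, the flap has closed behind it, and I handed the job in at about 9.5 s of the 38 s allowed.

**What I did:** With the gripper fully open, I lowered one finger into the offcut's rear pocket and the other onto the sill near the flap's hinge. I then moved the whole gripper straight into the bin. The left finger opened the flap to roughly 0.8 rad before the offcut's front reached the edge. The other finger pushed the offcut over the edge while the flap was still held open. It was never lifted and never touched the flap in any picture. I drew back so the flap followed the finger shut, then raised the arm and moved it clear.

**Last checks:**
- **Offcut:** it lies in the pit in the final top view. I did not measure its height there.
- **Flap:** its slope matched the starting picture to within about 0.003 rad in both views, so it is closed.
- **Bystanders:** the tube, can and hammer look unmoved; I judged this by eye and did not measure it.
- **Forces:** the wrist force read no more than about 5 N whenever I checked.

**What disagreed:** The top and side cameras differed by 4 to 6 mm in y for the sill and offcut. One finger position read before the descent was about 4 mm off in y. I corrected the finger's y by 3 mm before pushing, and it made no difference to the result.

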